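Hover a near-field probe over a chip in an opened instrument

TASK

First start the recording: squeeze the orange trigger of the clamped scanner gun fully in and let it spring back out. Then pick up the blue-handled probe, carry it over the walls and tall parts of the opened instrument case, and finish while still holding it upright and still in the gripper, its face hovering about one centimetre above the steel-lidded chip, centred on the chip and square with it (either way round). Touch nothing of the case or its board, and leave the other probes and the things on the bench where they are.

Things in the scene. Friction and masses are not known exactly. Their poses are not given: they have to be found in the camera images.
- gun: Grey pistol-shaped scanner clamped upside down on a fixed dark plate (150 x 90 mm), black grip straight up. Origin: centre of the plate's underside, on the bench. Its body lies along its x, nose to -x, with red jaws, all below 68 mm. The rigid grip, 28 mm (x) by 30 mm (y), stands on the origin's axis up to 160 mm. At yaw 0 nose and trigger face the robot.
- grip (a point): Point on the centre line of the scanner's rigid black grip, 132 mm above the bench and 28 mm below the grip's top; axes as the gun's.
- trigger_pad (a point): Middle of the orange trigger blade (8 mm thick in gun x, 22 mm wide in gun y), 60 mm above its hinge, 25 mm below its free top. Released: 132 mm above the bench, 36 mm from the grip's centre line to the gun's -x, an 18 mm gap between blade and grip. Grip and released trigger span 54 mm along gun x and can be pinched from above.
- trigger (a joint): Trigger angle, rad: 0 released (sprung out), growing as the free top swings towards the grip; hard stop 0.22, fully squeezed (pad point moved 13 mm). Hinge level, along the gun's y, 72 mm above the bench at the blade's lower end. A spring returns it; full squeeze takes about 8 N at the pad point.
- probe_blue: The probe to use, loose, standing upright on its sensing face, 120 g nominal. White head 44 mm (x) by 32 mm (y) by 16 mm high; above it, on the same axis, a blue handle 22 mm (x) by 16 mm (y) up to height 120 mm, then a 10 mm brass stub. Origin: centre of the sensing face (underside); z up along the handle.
- probe_red: Bystander: same probe with a red handle; leave it.
- probe_yellow: Bystander: same probe with a yellow handle; leave it.
- case: Fixed open aluminium case, 240 mm (x) by 200 mm (y), walls 50 mm high and 4 mm thick; inside, a green circuit board with black finned heat sinks, capacitors and a yellow transformer, all lower than the walls. Origin: centre of its underside, on the bench; z up.
- chip (a point): Centre of the top face of the steel-lidded chip on the board in the case, 20 mm above the bench. The lid is 44 mm (x) by 32 mm (y), as the probe's head; axes as the case's (z up). No tall part stands within 30 mm of the lid's edges.
- meter: Bystander: yellow hand-held multimeter lying flat, 170 x 80 x 36 mm. Origin: centre of underside.
- flux: Bystander: small amber bottle, 44 mm in diameter, 110 mm high. Origin: centre of underside.
- spool: Bystander: copper-coloured solder spool, 60 mm in diameter, 46 mm high. Origin: centre of underside.
Mind the look-alikes: they are no part of the job. Of the things that look like the gun, take the one that is nearest to the robot's base at the start. Leave any turquoise look-alike of the probe_blue alone.

How it is judged:
By the outcome, as a careful person would: the job done as asked, in the order asked, and still so for the second after the job is handed in, while the arm keeps its last pose, push and grip.
It also fails if it takes over 53 s, if anything falls off the work surface, if the arm or the gripper's body presses on something with over 40 N, if the wrist force passes 120 N, or if a joint passes its speed limit or range.

ROBOT

A 6-joint arm with a two-finger parallel gripper is mounted at the origin on the work surface. World frame = base frame: x ahead of the robot, y to its left, z up, the work surface at z = 0. Lengths are in mm, angles in rad, forces in N, time in s.
With the tool pointing down it reaches from about 425 to 925 mm from the base axis. Payload 12.5 kg.
Tool frame: the origin (TCP) lies at the very end of the fingers, on their centre line; the grasp point (between the pads) lies 19 mm behind it (robot.tcp_to_grasp is the distance from the TCP to the grasp point, in mm); z points along the fingers, y is the line along which they close (so a half turn about z gives the same grasp; the last joint's range is limited). The gripper opens to 85 mm and grips with 20 to 120 N. Pads are 22 mm wide; open, the fingers measure 114 mm over their backs; the gripper's body (76 mm by 85 mm) begins 54 mm behind the grasp point. The pads swing forward as they close: fully open they stand 13 mm farther back than shut.
Start: joints at [1.198, 0.491, 1.559, -0, 1.092, -0.106], TCP at [164.76, 602.909, 231.327] pointing down, gripper open.
Joint ranges: [-3.1, 3.1], [-0.84, 2.19], [0.05, 2.79], [-1.13, 4.28], [0.06, 2.93], [-2.69, 2.69]. Speed limits (rad/s): [2.22, 2.22, 2.79, 3.14, 3.14, 3.14].

INTERFACE

Orientations are given as a unit quaternion [w, x, y, z].
In Python, from bench import robot gives the robot as it stands.
- The arm moves only by the tool apply_moves, never from a script. Its argument "targets" is a list of rows, each a list of 6 numbers: the shift along the tool's x, y, z as a fraction of full scale, then the turn, a rotation vector about the tool's x, y, z as a fraction of full scale. In form: [[x, y, z, rx, ry, rz], ...]. A call has 1 to 10 rows; each row is the pose to reach, as a shift and turn from the pose commanded when the call began, along the tool's axes at that moment, turning the shorter way round; what a row does not reach only later rows make up. Full scale, the value 1, is 75 cm for a shift and 180 degrees for a turn. A row lasts 1/10 s, in which the tool goes at most 50 mm and 8.59 degrees, less where a joint would pass 70% of its speed; a pose out of reach is approached as far as the arm can. A call with a number of a shift or a turn outside -1 to 1 is refused whole. A call with a gripper value outside its range is refused whole. "grip" is the finger opening in mm, from 0 to 85.4, set as the call begins (left out, the last holds). The fingers move at their own pace and stop on an object; the grip force is fixed at half the most. Time passes only in rows, so rows that repeat a pose let the fingers close. It gives the time, the measured TCP pose, the force, the opening and the grip force at its end, in the units of the state.
- robot.sense(): the state, without advancing time (a new reading comes with each control period).
- robot.camera(name): name is "scene" or "top" or "wrist"; returns the picture (384x512x3 uint8, blue, green, red); there is no depth.
- robot.camera_info(name): a dict with "camera_matrix" (3x3 intrinsics, pixels), "cam_to_world" (4x4, takes a point from camera to world coordinates). Camera axes: x right, y down, z forward; pixel columns grow to the right and rows downward; lengths in mm; the calibration is good to about 2 mm. The wrist camera is an equidistant fisheye: a pixel r from the principal point sees the ray r / f radians off the axis. A picture is of the moment at which its call begins: read the wrist's pose just before it. camera_info takes no time and is no camera call; for the wrist camera it gives the pose at the moment of the call.
- robot.close_job(): hands the job in; it is judged then, once.
The state is a dict: "time": time; "qpos": joint angles; "qd": joint speeds; "effort": joint torques, N m; "eef_pos": TCP position; "ee_rot": TCP orientation; "wrist_force": force on the tool from outside, world axes, zero at the start; "moment": the same for the moment, N m; "gripper_width": finger opening in mm; "gripper_force": force on a finger pad.
Only numpy, scipy, OpenCV 4.12 (cv2) and the standard library are available. Lean on these libraries where they do the work, as an engineer would, in place of code of your own. Each camera call takes 0.05 s, during which the arm holds its last target. There are 200 camera calls.

## Working session

There is one attempt and no reset: what is moved stays moved. The work goes in short steps, Python scripts to look and compute and a tool call to move; the robot and the scene stay as the last step left them, time stands still between calls to the robot, and variables do not carry over. Pictures are saved under pics/ and viewed, at most 13 in all, crops included, and the job is handed in when it is done.

Besides the shell and the picture viewer there is one more tool, called after ">>>" as name(argument=value, ...) on one line, values as JSON. apply_moves: Moves the arm, as the interface text tells. Shift numbers are shares of 75 cm and turn numbers shares of 180 degrees, none past 1 either way. Its arguments: {"type":"object","properties":{"targets":{"type":"array","items":{"type":"array","items":{"type":"number","minimum":-1,"maximum":1}}},"grip":{"type":"number"}},"required":["targets"]}

```bash
ls; mkdir -p pics
python3 - <<'E'
from bench import robot
import cv2,numpy as np
np.set_printoptions(suppress=True,precision=4)
for n in("scene","top","wrist"):
    i=robot.camera_info(n);print(n,np.array(i["camera_matrix"]).tolist(),np.array(i["cam_to_world"]))
    cv2.imwrite(f"pics/{n}0.png",robot.camera(n))
s=cv2.imread("pics/scene0.png");t=cv2.imread("pics/top0.png")
cv2.imwrite("pics/top0b.png",cv2.resize(t,(800,600),interpolation=cv2.INTER_CUBIC))
cv2.imwrite("pics/scene0b.png",cv2.resize(s,(800,600),interpolation=cv2.INTER_CUBIC))
print(robot.sense())
E
```

```text
pics
scene [[388.19735975942683, 0.0, 254.98962026359894], [0.0, 388.19735975942683, 190.28373544385258], [0.0, 0.0, 1.0]] [[   0.2536    0.6966   -0.6712 1420.6881]
 [   0.9672   -0.1707    0.1882 -322.1139]
 [   0.0165   -0.6969   -0.717  1079.9857]
 [   0.        0.        0.        1.    ]]
top [[348.4599115797694, 0.0, 252.17343090023152], [0.0, 348.4599115797694, 190.37782831317185], [0.0, 0.0, 1.0]] [[  -0.0128   -0.9985    0.0528  475.7139]
 [  -0.9999    0.0132    0.0071  -57.1208]
 [  -0.0078   -0.0527   -0.9986 1081.4071]
 [   0.        0.        0.        1.    ]]
wrist [[297.3186396354542, 0.0, 259.36416950669695], [0.0, 297.3186396354542, 193.3434793956416], [0.0, 0.0, 1.0]] [[  0.2636   0.9132   0.3108  84.5184]
 [  0.9646  -0.2492  -0.0859 624.0498]
 [ -0.001    0.3224  -0.9466 373.7633]
 [  0.       0.       0.       1.    ]]
{'time': 0.15, 'qpos': array([ 1.1984,  0.4914,  1.5593,  0.    ,  1.0917, -0.1056]), 'qd': array([-0.0001, -0.002 , -0.0018, -0.0006,  0.0018,  0.0012]), 'effort': array([  0.002 , -61.8706, -26.1691,  -0.0001,   0.0033,   0.    ]), 'eef_pos': array([164.683 , 602.7318, 230.8676]), 'ee_rot': array([-0.0001,  0.133 ,  0.9911, -0.0004]), 'wrist_force': array([ 0.3224,  0.6332, -0.3916]), 'moment': array([ 0.0243, -0.0018,  0.0024]), 'gripper_force': 0.0, 'gripper_width': 85.28967324131905}
```

View pics/top0b.png

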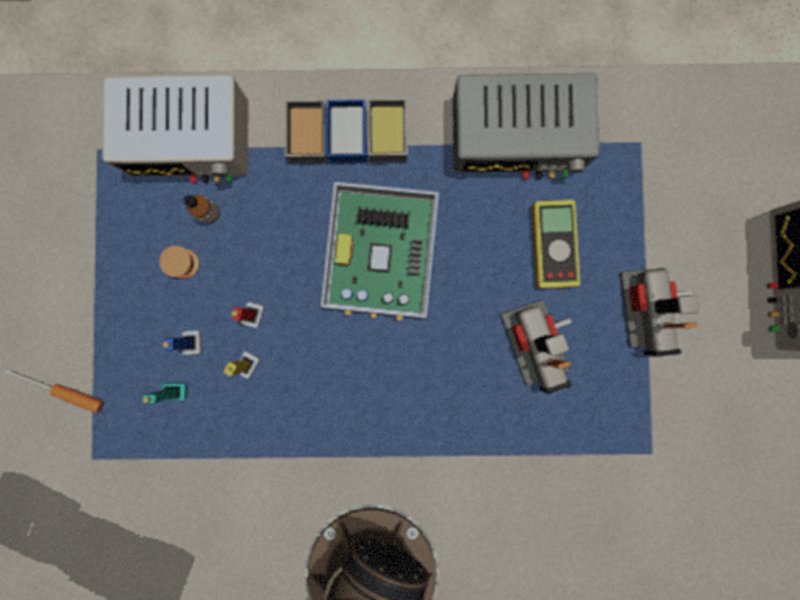

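View pics/scene0b.png

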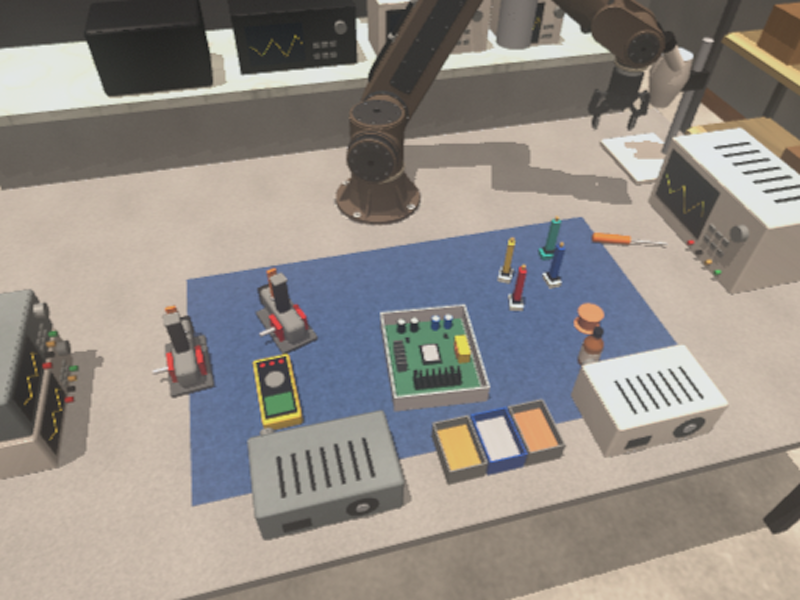

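The top view shows two scanner guns, at (540,345) and (660,310). It also shows the blue probe at (182,343), with turquoise at (168,393), red at (246,315) and yellow at (240,365), and the chip at (380,257). 

Candidates for the gun are (540,345), which is nearer the base at (370,590), and (660,310), so I choose the first. Candidates for the probe are blue (182,343) and turquoise (168,393), so I choose the blue one. I'll check both choices in one crop sheet.

Run:
```python
import cv2,numpy as np
t=cv2.imread("pics/top0.png");s=cv2.imread("pics/scene0.png");w=cv2.imread("pics/wrist0.png")
R=lambda a:cv2.resize(a,(400,300),interpolation=cv2.INTER_CUBIC)
# crops 80x60
o=np.vstack([np.hstack([R(t[190:253,313:397]),R(s[160:235,150:250])]),np.hstack([R(t[190:265,85:185]),R(w)])])
cv2.imwrite("pics/c1.png",o)
```

```text
(no output)
```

View pics/c1.png

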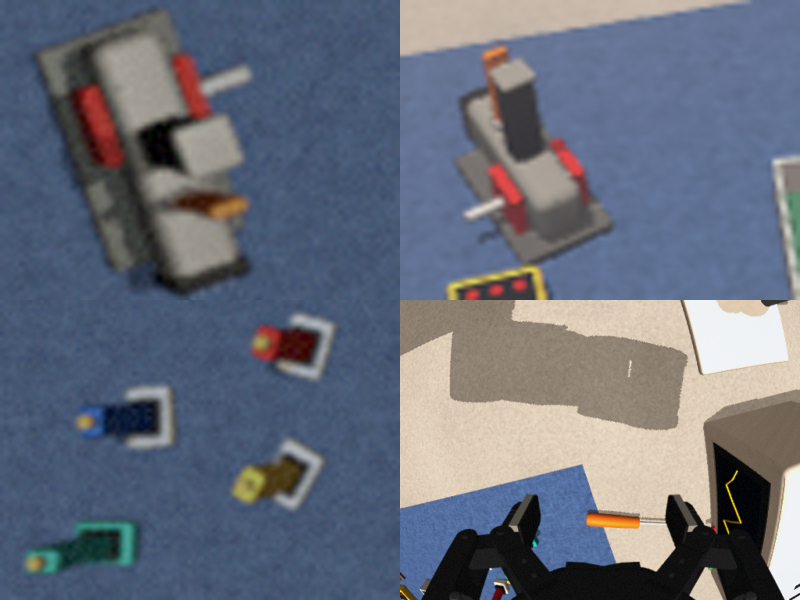

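The sheet confirms the near gun: grip top at top-view px (357,221), orange trigger tip at about (361,233), nose toward the robot and yaw of about +18°. The blue probe has a blue handle and white head, with its tip at about (106,220) and head at about (123,219) in the top view; the turquoise one is a look-alike.

```bash
cat > h.py <<'E'
from bench import robot
import cv2,numpy as np
from scipy.spatial.transform import Rotation as Ro
np.set_printoptions(suppress=True,precision=4)
def ray(info,p):
    K=np.array(info["camera_matrix"]);T=np.array(info["cam_to_world"])
    d=np.array([(p[0]-K[0,2])/K[0,0],(p[1]-K[1,2])/K[1,1],1.])
    if info.get("fish"):
        a=np.hypot(*d[:2]);d=np.array([*(d[:2]/max(a,1e-9)*np.sin(a)),np.cos(a)])
    d/=np.linalg.norm(d);return T[:3,3],T[:3,:3]@d
def plane(info,p,z):
    o,d=ray(info,p);return (o+d*(z-o[2])/d[2])
def tri(*ip):
    A=0;b=0;R=[ray(*x) for x in ip]
    for o,d in R:
        M=np.eye(3)-np.outer(d,d);A=A+M;b=b+M@o
    x=np.linalg.solve(A,b);return x,max(np.linalg.norm(np.cross(x-o,d)) for o,d in R)
def comps(img,lo,hi,roi=None,mn=8):
    m=cv2.inRange(cv2.cvtColor(img,cv2.COLOR_BGR2HSV),lo,hi)
    if roi:k=np.zeros_like(m);k[roi[1]:roi[3],roi[0]:roi[2]]=1;m=m*k
    n,l,s,c=cv2.connectedComponentsWithStats(m)
    return m,[(c[i],s[i,4],cv2.minAreaRect(cv2.findContours((l==i).astype(np.uint8),0,2)[0][0])) for i in range(1,n) if s[i,4]>=mn]
def wrist(name):
    i=dict(robot.camera_info("wrist"),fish=1);im=robot.camera("wrist");cv2.imwrite(f"pics/{name}.png",im)
    np.savez(f"pics/{name}.npz",K=i["camera_matrix"],T=i["cam_to_world"]);return i,im
def winfo(name):
    z=np.load(f"pics/{name}.npz");return dict(camera_matrix=z["K"],cam_to_world=z["T"],fish=1)
def go(pos,yaw,start=None):
    """row numbers: TCP world pos, tool-y direction yaw (deg), tool down"""
    p0,R0=start if start else ((s:=robot.sense())["eef_pos"],Ro.from_quat(np.roll(s["ee_rot"],-1)))
    a=np.radians(yaw);y=np.array([np.cos(a),np.sin(a),0]);z=np.array([0,0,-1.]);Rt=Ro.from_matrix(np.c_[np.cross(y,z),y,z])
    return np.r_[R0.inv().apply(np.array(pos)-p0)/750,(R0.inv()*Rt).as_rotvec()/np.pi]
E
python3 - <<'E'
from h import *
ti,si=robot.camera_info("top"),robot.camera_info("scene");t=cv2.imread("pics/top0.png");s=cv2.imread("pics/scene0.png")
print("grip top",tri((ti,(356.7,220.9)),(si,(179,178))))
for n,im,roi in(("top",t,(85,190,185,265)),("scene",s,(300,120,390,210))):
    for col,lo,hi in(("blue",(106,150,60),(125,255,255)),("white",(0,0,150),(179,60,255))):
        print(n,col,[(c.round(1),a,np.round(r[1],1),round(r[2])) for c,a,r in comps(im,lo,hi,roi,6)[1]])
print("trigger",[(c,a) for c,a,r in comps(t,(5,120,120),(18,255,255),(313,190,397,253),4)[1]],[(c,a) for c,a,r in comps(s,(5,120,120),(18,255,255),(150,160,250,235),4)[1]])
for n,im,i,roi in(("top",t,ti,(225,140,262,185)),("scene",s,si,(260,210,290,240))):
    for c,a,r in comps(im,(0,0,140),(179,50,255),roi,20)[1]:print(n,"chip",c,a,r,plane(i,c,20))
for p in((123,219),):print("head",plane(ti,p,16))
print("stub",plane(ti,(106,220.5),128))
E
```

```text
grip top (array([ 441.5863, -320.0093,  161.8237]), np.float64(3.871151470229127))
top blue [(array([109.1, 219.7]), np.int32(32), array([7., 6.]), 90)]
top white [(array([163. , 195.6]), np.int32(23), array([9.8, 2.5]), 21), (array([165.3, 202.4]), np.int32(7), array([0.9, 5.4]), 27), (array([161.1, 207.4]), np.int32(13), array([1., 7.]), 90), (array([123.1, 218. ]), np.int32(43), array([14.,  9.]), 90), (array([160.3, 229.3]), np.int32(29), array([12.3,  6.3]), 68), (array([157. , 239.9]), np.int32(10), array([2., 4.]), 90)]
scene blue []
scene white [(array([339.4, 133.9]), np.int32(1944), array([30., 89.]), 90), (array([387.9, 158. ]), np.int32(17), array([5., 3.]), 90), (array([321.9, 176.5]), np.int32(37), array([9.9, 7.5]), 41), (array([352.3, 178.9]), np.int32(36), array([13.4,  5.4]), 27), (array([329.1, 194.3]), np.int32(41), array([12.8,  6.5]), 38), (array([300.5, 206.1]), np.int32(13), array([7.3, 1.7]), 76)]
trigger [(array([360.    , 233.4211]), np.int32(19))] [(array([173.1176, 173.6471]), np.int32(17))]
top chip [242.8571 164.4714] 140 ((243.0, 164.5), (13.0, 10.0), 90.0) [611.6789 -22.0851  20.    ]
scene chip [275.0729 225.4479] 96 ((275.0810852050781, 225.4864959716797), (10.192737579345703, 9.535140991210938), 80.53767395019531) [611.3929 -19.0456  20.    ]
head [449.6515 346.4564  16.    ]
stub [448.8845 350.653  128.    ]
```

The triangulated grip top is at about (442,-320,162), the probe at about (450,350) and the chip at about (611,-21). I'll fly to a look-down pose over the probes first.

Run:
```python
from h import *
print(go((533,350,300),90))
```

```text
[-0.5625 -0.1957 -0.0921 -0.0003 -0.0001 -0.0849]
```

>>> apply_moves(targets=[[-0.5625, -0.196, -0.092, 0, 0, -0.085], [-0.5625, -0.196, -0.092, 0, 0, -0.085], [-0.5625, -0.196, -0.092, 0, 0, -0.085], [-0.5625, -0.196, -0.092, 0, 0, -0.085], [-0.5625, -0.196, -0.092, 0, 0, -0.085], [-0.5625, -0.196, -0.092, 0, 0, -0.085], [-0.5625, -0.196, -0.092, 0, 0, -0.085], [-0.5625, -0.196, -0.092, 0, 0, -0.085], [-0.5625, -0.196, -0.092, 0, 0, -0.085], [-0.5625, -0.196, -0.092, 0, 0, -0.085]])

```text
time: 1.15
eef_pos: [537.0, 346.6, 300.5]
ee_rot: [0.001, 0.002, 1.0, -0.0]
wrist_force: [-0.6, 0.1, -0.2]
gripper_width: 85.5
gripper_force: 0.0
```

Run:
```python
from h import *
i,im=wrist("w1");s=robot.sense();print(s["time"],s["eef_pos"],s["ee_rot"],i["cam_to_world"])
print(go((695,-20,300),90))
cv2.imwrite("pics/w1b.png",cv2.resize(im,(800,600)))
```

```text
1.2 [535.3227 347.7062 300.0505] [ 0.0001  0.0018  1.     -0.0001] [[  0.0042   0.9461   0.3238 453.611 ]
 [  1.      -0.0038  -0.0017 346.3274]
 [ -0.0003   0.3238  -0.9461 443.3425]
 [  0.       0.       0.       1.    ]]
[-0.2147 -0.4895  0.0002 -0.      0.     -0.0011]
```

View pics/w1b.png

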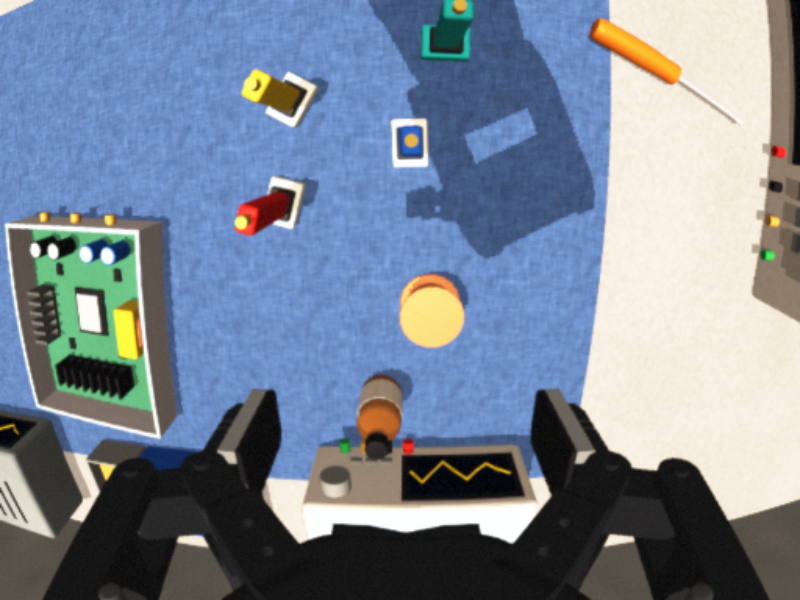

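The wrist view shows the blue probe from straight above at (409,141), its long side along world x; red is at (285,203), yellow at (290,98), turquoise at (447,40) and the chip at (90,311). Next I'll look over the chip.

>>> apply_moves(targets=[[-0.215, -0.49, 0, 0, 0, 0], [-0.215, -0.49, 0, 0, 0, 0], [-0.215, -0.49, 0, 0, 0, 0], [-0.215, -0.49, 0, 0, 0, 0], [-0.215, -0.49, 0, 0, 0, 0], [-0.215, -0.49, 0, 0, 0, 0], [-0.215, -0.49, 0, 0, 0, 0], [-0.215, -0.49, 0, 0, 0, 0], [-0.215, -0.49, 0, 0, 0, 0], [-0.215, -0.49, 0, 0, 0, 0]])

```text
time: 2.2
eef_pos: [694.0, -17.5, 299.4]
ee_rot: [-0.001, 0.0, 1.0, 0.0]
wrist_force: [-0.7, 0.4, -0.8]
gripper_width: 85.6
gripper_force: 0.0
```

Run:
```python
from h import *
i,im=wrist("w2");s=robot.sense();print(s["time"],s["eef_pos"],i["cam_to_world"][:3,3])
# chip
o,d=np.array(i["cam_to_world"])[:3,3],0
def rect3(i,r,z):
    c=[plane(i,p,z) for p in cv2.boxPoints(r)];c=np.array(c);e=[c[1]-c[0],c[2]-c[1]];e.sort(key=np.linalg.norm)
    return c.mean(0).round(1),[round(np.linalg.norm(x),1) for x in e],round(np.degrees(np.arctan2(e[1][1],e[1][0])),1)
for c,a,r in comps(im,(0,0,140),(179,50,255),None,80)[1]:
    R=rect3(i,r,20)
    if np.hypot(*(R[0][:2]-(611,-21)))<60:print("chip",c,a,R)
w=winfo("w1");im1=cv2.imread("pics/w1.png")
for c,a,r in comps(im1,(0,0,140),(179,60,255),None,15)[1]:
    R=rect3(w,r,20)
    if np.hypot(*(R[0][:2]-(611,-21)))<60:print("chip w1",c,a,R)
    R=rect3(w,r,16)
    if np.hypot(*(R[0][:2]-(450,350)))<40:print("head",c,a,R)
for c,a,r in comps(im1,(8,100,120),(30,255,255),(245,80,280,100),4)[1]:print("stub",c,a,plane(w,c,130))
for c,a,r in comps(im1,(100,200,60),(125,255,255),(245,75,280,110),20)[1]:print("handle",c,a,rect3(w,r,120))
print(go((430,-260,290),18))
cv2.imwrite("pics/w2b.png",cv2.resize(im,(800,600)))
```

```text
2.25 [693.8164 -16.4659 299.8099] [611.0902 -18.1751 442.5141]
chip [254.8748 104.7537] 2237 (array([618.3, -23.5,  20. ]), [np.float64(217.5), np.float64(268.4)], np.float64(172.0))
chip [259.3282  98.6011] 1048 (array([619.6, -22.7,  20. ]), [np.float64(186.5), np.float64(228.5)], np.float64(172.4))
chip [256.2439  95.3719] 734 (array([610.1, -22.4,  20. ]), [np.float64(32.7), np.float64(44.9)], np.float64(173.4))
head [261.7889  91.4512] 379 (array([447.5, 349.9,  16. ]), [np.float64(32.8), np.float64(44.8)], np.float64(2.6))
chip w1 [ 56.2477 199.7988] 323 (array([610.3, -23.2,  20. ]), [np.float64(34.8), np.float64(48.7)], np.float64(-6.1))
stub [262.6735  89.5714] 49 [447.5933 349.6709 130.    ]
handle [261.2319  91.7101] 69 (array([447.8, 349.6, 120. ]), [np.float64(13.8), np.float64(17.4)], np.float64(-0.1))
[ 0.3519 -0.3245  0.0133 -0.0001 -0.0004  0.4002]
```

View pics/w2b.png

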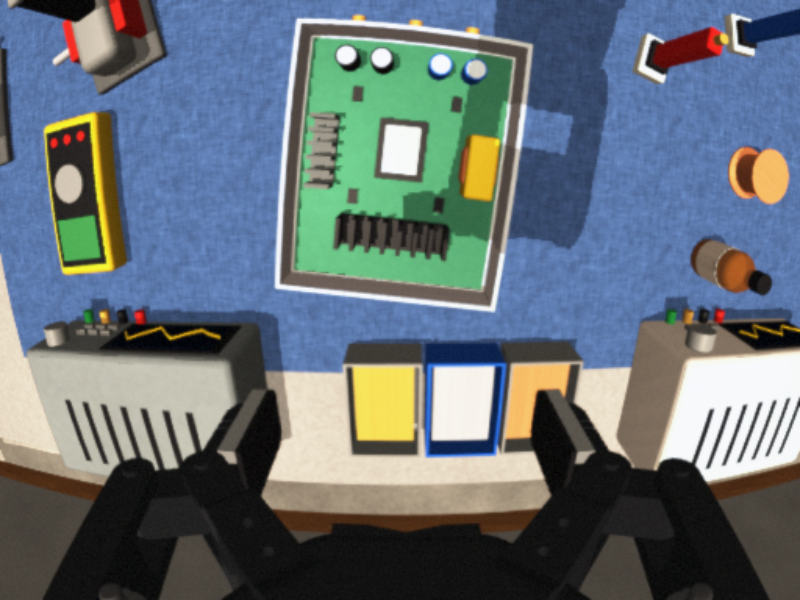

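The wrist view puts the chip lid at (401,150), all of it visible between the heat sinks, with centre about (610,-22.7) and long axis -6.6°. Next is the gun, with the camera right above it.

Run:
```python
from h import *
print(go((470,-400,290),18))
a,b=winfo("w1"),winfo("w2")
print("chip h",tri((a,(56.25,199.8)),(b,(256.24,95.37))))
```

```text
[ 0.2987 -0.5112  0.0131 -0.0001 -0.0004  0.4002]
chip h (array([609.7887, -22.4475,  19.4579]), np.float64(0.23410868681005315))
```

>>> apply_moves(targets=[[0.3, -0.51, 0.013, 0, 0, 0.4], [0.3, -0.51, 0.013, 0, 0, 0.4], [0.3, -0.51, 0.013, 0, 0, 0.4], [0.3, -0.51, 0.013, 0, 0, 0.4], [0.3, -0.51, 0.013, 0, 0, 0.4], [0.3, -0.51, 0.013, 0, 0, 0.4], [0.3, -0.51, 0.013, 0, 0, 0.4], [0.3, -0.51, 0.013, 0, 0, 0.4], [0.3, -0.51, 0.013, 0, 0, 0.4], [0.3, -0.51, 0.013, 0, 0, 0.4]])

```text
time: 3.25
eef_pos: [467.6, -402.0, 290.4]
ee_rot: [-0.0, 0.589, 0.808, -0.0]
wrist_force: [0.6, 0.5, -0.7]
gripper_width: 85.4
gripper_force: 0.0
```

Run:
```python
from h import *
i,im=wrist("w3");s=robot.sense();print(s["time"],s["eef_pos"],s["ee_rot"],i["cam_to_world"][:3,3])
for c,a,r in comps(im,(5,130,100),(18,255,255),None,8)[1]:print("orange",c,a,r,plane(i,c,157))
for c,a,r in comps(im,(0,0,110),(179,60,255),None,60)[1]:
    p=plane(i,c,160)
    if np.hypot(p[0]-441,p[1]+320)<80:print("grey",c,a,r,p)
cv2.imwrite("pics/w3b.png",cv2.resize(im,(800,600)))
```

```text
3.3 [ 468.8181 -400.147   290.5115] [-0.0001  0.5882  0.8087  0.0001] [ 442.1482 -323.637   433.3654]
orange [222.      97.0279] 323 ((222.5, 97.0), (22.0, 15.0), 90.0) [ 409.762  -334.7891  157.    ]
orange [438.7561 192.2439] 41 ((438.5, 192.5), (7.0, 9.0), 90.0) [ 661.8738 -350.6598  157.    ]
orange [226.8423 279.6802] 222 ((226.55404663085938, 281.1756896972656), (6.082762718200684, 46.85371780395508), 9.462322235107422) [ 467.4257 -522.6324  157.    ]
orange [210.375 339.875] 8 ((210.0, 339.5), (3.0, 2.0), 90.0) [ 471.7757 -628.5513  157.    ]
grey [257.3869  95.0928] 3662 ((252.40701293945312, 89.89617919921875), (46.149147033691406, 121.45826721191406), 87.95458984375) [ 440.3139 -323.5944  160.    ]
grey [256.8469 124.6098] 1084 ((259.38140869140625, 131.57742309570312), (35.87685012817383, 104.421630859375), 88.19125366210938) [ 448.1329 -349.6749  160.    ]
```

View pics/w3b.png

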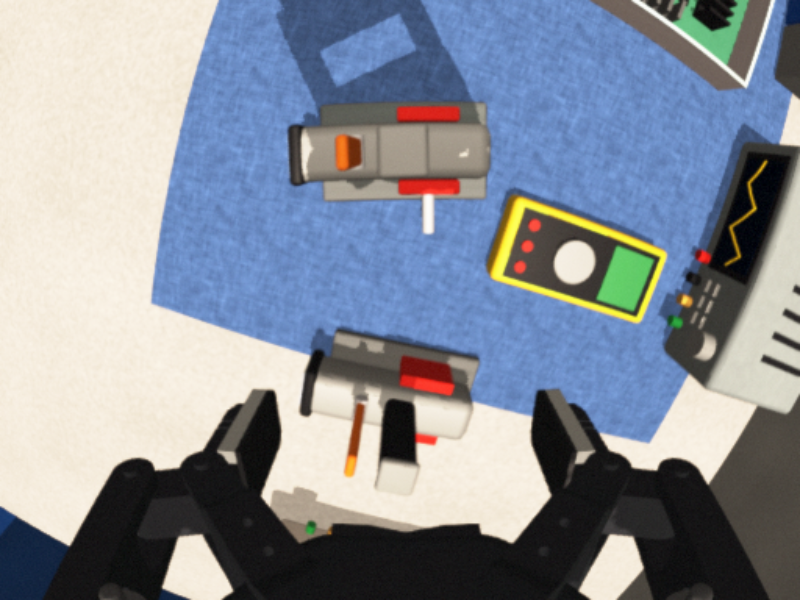

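The wrist view has the near gun straight below: grip top centred at (403,152), orange trigger top at (345,152), plate corners near (322,106), (487,102), (487,197) and (325,200). The other gun is at (390,400).

Run:
```python
from h import *
i=winfo("w3");im=cv2.imread("pics/w3.png");k=1.5625
P=lambda u,v,z:plane(i,(u/k,v/k),z)
ang=lambda a,b:np.degrees(np.arctan2(*(b-a)[1::-1]))
print("plate",ang(P(322,106,10),P(487,102,10)),ang(P(325,200,10),P(487,197,10)),np.mean([P(322,106,10),P(487,102,10),P(487,197,10),P(325,200,10)],0))
# grip top edges from gradient profiles along the image row/cols
g=cv2.GaussianBlur(im,(3,3),0).astype(float).mean(2)
gx=np.diff(g[88:106].mean(0));gy=np.diff(g[:,248:268].mean(1))
print("gx",[(j,round(v,1)) for j,v in enumerate(gx) if abs(v)>4 and 180<j<330]);print("gy",[(j,round(v,1)) for j,v in enumerate(gy) if abs(v)>4 and 55<j<135])
gt=P(403,152,160);print("grip",gt,"trig top",P(344,152,157))
ti=robot.camera_info("top");print("tri",tri((i,(403/k,152/k)),(ti,(356.7,220.9))))
for z in(20,): pass
```

```text
plate 19.196038997473533 18.870903907472076 [ 442.2303 -323.7137   10.    ]
gx [(182, np.float64(-7.1)), (183, np.float64(-33.1)), (184, np.float64(-46.8)), (185, np.float64(-23.8)), (187, np.float64(10.3)), (188, np.float64(7.2)), (190, np.float64(4.7)), (191, np.float64(46.6)), (192, np.float64(69.9)), (193, np.float64(38.6)), (194, np.float64(4.7)), (195, np.float64(-8.5)), (196, np.float64(-18.1)), (197, np.float64(-21.5)), (198, np.float64(-17.0)), (199, np.float64(-10.1)), (200, np.float64(-4.4)), (212, np.float64(-5.1)), (213, np.float64(-11.5)), (214, np.float64(-8.9)), (216, np.float64(4.4)), (219, np.float64(-5.2)), (220, np.float64(-12.5)), (221, np.float64(-21.0)), (222, np.float64(-21.6)), (223, np.float64(-11.6)), (228, np.float64(6.9)), (229, np.float64(20.3)), (230, np.float64(26.9)), (231, np.float64(14.1)), (232, np.float64(5.5)), (233, np.float64(7.9)), (234, np.float64(4.9)), (239, np.float64(-8.4)), (240, np.float64(-12.3)), (242, np.float64(10.7)), (243, np.float64(12.0)), (244, np.float64(5.7)), (270, np.float64(-6.7)), (271, np.float64(-12.9)), (272, np.float6
[... 358 characters left out ...]
 (76, np.float64(-7.6)), (77, np.float64(6.8)), (78, np.float64(21.9)), (79, np.float64(24.4)), (80, np.float64(17.7)), (81, np.float64(9.3)), (109, np.float64(-4.8)), (110, np.float64(-12.8)), (111, np.float64(-22.9)), (112, np.float64(-25.3)), (113, np.float64(-12.4)), (114, np.float64(7.4)), (115, np.float64(16.6)), (116, np.float64(13.5)), (117, np.float64(6.2)), (122, np.float64(5.0)), (123, np.float64(15.0)), (124, np.float64(13.8)), (125, np.float64(-7.5)), (126, np.float64(-12.0)), (127, np.float64(7.6)), (128, np.float64(12.2))]
grip [ 441.3855 -325.3632  160.    ] trig top [ 408.1908 -335.491   157.    ]
tri (array([ 440.8558, -325.316 ,  157.1458]), np.float64(0.5257584081833212))
```

Run:
```python
from h import *
for z in(290,180,110):print(go((435.4,-326.6,z),19))
```

```text
[ 0.107  -0.0122  0.0007  0.     -0.0001 -0.0059]
[ 0.107  -0.0122  0.1474  0.     -0.0001 -0.0059]
[ 0.1069 -0.0122  0.2407  0.     -0.0001 -0.0059]
```

>>> apply_moves(targets=[[0.107, -0.0122, 0, 0, 0, -0.006], [0.107, -0.0122, 0, 0, 0, -0.006], [0.107, -0.0122, 0, 0, 0, -0.006], [0.107, -0.0122, 0.05, 0, 0, -0.006], [0.107, -0.0122, 0.1, 0, 0, -0.006], [0.107, -0.0122, 0.14, 0, 0, -0.006], [0.107, -0.0122, 0.14, 0, 0, -0.006]])

```text
time: 4.0
eef_pos: [435.8, -324.2, 182.6]
ee_rot: [-0.003, 0.579, 0.815, 0.001]
wrist_force: [-0.7, -0.0, 1.9]
gripper_width: 85.6
gripper_force: 0.0
```

Run:
```python
from h import *
i,im=wrist("w4");s=robot.sense();print(s["time"],s["eef_pos"],s["ee_rot"],s["wrist_force"])
print(go((435.4,-326.6,110),19))
ti=robot.camera("top")
o=np.vstack([cv2.resize(im[130:384,60:452],(784,508))])
cv2.imwrite("pics/w4b.png",o)
```

```text
4.05 [ 436.4584 -325.1913  184.8848] [-0.0013  0.5791  0.8153  0.0003] [-0.2365  0.1487  1.2343]
[-0.0016 -0.0019  0.0998 -0.0003 -0.0008  0.0013]
```

View pics/w4b.png

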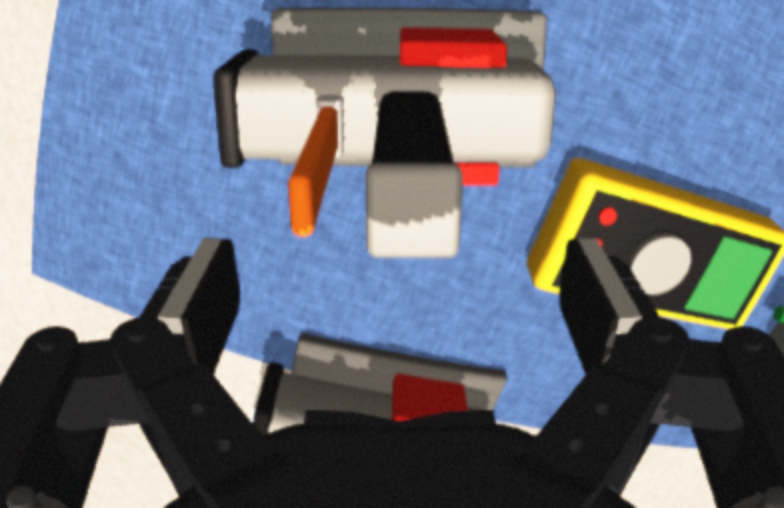

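Trigger at (303,190) and grip at (413,210) sit between the open fingers at (215,280) and (605,280). Now I descend and squeeze.

>>> apply_moves(targets=[[-0.0016, -0.002, 0.05, 0, 0, 0.001], [-0.0016, -0.002, 0.1, 0, 0, 0.001], [-0.0016, -0.002, 0.1, 0, 0, 0.001], [-0.0016, -0.002, 0.1, 0, 0, 0.001]])

```text
time: 4.5
eef_pos: [435.7, -328.6, 112.3]
ee_rot: [0.001, 0.581, 0.814, -0.0]
wrist_force: [0.8, 0.5, 0.8]
gripper_width: 85.5
gripper_force: 0.0
```

>>> apply_moves(targets=[[0, 0, 0, 0, 0, 0], [0, 0, 0, 0, 0, 0], [0, 0, 0, 0, 0, 0], [0, 0, 0, 0, 0, 0], [0, 0, 0, 0, 0, 0], [0, 0, 0, 0, 0, 0], [0, 0, 0, 0, 0, 0], [0, 0, 0, 0, 0, 0]], grip=30)

```text
time: 5.3
eef_pos: [434.5, -328.9, 112.7]
ee_rot: [0.001, 0.581, 0.814, -0.001]
wrist_force: [-5.5, -1.8, 14.6]
gripper_width: 41.4
gripper_force: 61.6
```

Width of 41.4 mm at 62 N means the trigger is on its stop. Now I open and rise.

>>> apply_moves(targets=[[0, 0, 0, 0, 0, 0], [0, 0, 0, 0, 0, 0], [0, 0, 0, 0, 0, 0], [0, 0, 0, 0, 0, 0], [0, 0, 0, 0, 0, 0], [0, 0, 0, 0, 0, 0], [0, 0, 0, 0, 0, 0]], grip=85)

```text
time: 6.0
eef_pos: [434.9, -328.2, 110.5]
ee_rot: [0.0, 0.581, 0.814, 0.0]
wrist_force: [0.8, 0.3, 0.3]
gripper_width: 85.1
gripper_force: 0.0
```

>>> apply_moves(targets=[[0, 0, -0.05, 0, 0, 0], [0, 0, -0.11, 0, 0, 0], [0, 0, -0.17, 0, 0, 0], [0, 0, -0.23, 0, 0, 0], [0, 0, -0.26, 0, 0, 0], [0, 0, -0.26, 0, 0, 0]])

```text
time: 6.6
eef_pos: [435.5, -328.8, 308.9]
ee_rot: [0.003, 0.581, 0.814, -0.0]
wrist_force: [0.3, 0.0, -0.6]
gripper_width: 84.9
gripper_force: 0.0
```

Run:
```python
from h import *
i,im=wrist("w5");s=robot.sense();print(s["time"],s["eef_pos"],s["ee_rot"])
for c,a,r in comps(im,(5,130,100),(18,255,255),None,8)[1]:print("orange",c,a,plane(i,c,157))
ti=robot.camera_info("top");t=robot.camera("top")
print([(c,a) for c,a,r in comps(t,(5,120,120),(18,255,255),(313,190,397,253),4)[1]])
p0=(s["eef_pos"],Ro.from_quat(np.roll(s["ee_rot"],-1)))
print("to mid",go((560,0,300),60),"probe",go((500,280,300),90))
```

```text
6.65 [ 435.028  -328.3529  306.5853] [ 0.0013  0.5813  0.8137 -0.0001]
orange [356.3333   0.4444] 9 [ 467.4883 -120.6269  157.    ]
orange [233.202  163.5222] 203 [ 406.1286 -324.7413  157.    ]
orange [425.4722 231.7222] 36 [ 654.0038 -327.5083  157.    ]
orange [232.7615 313.9083] 218 [ 462.9437 -515.515   157.    ]
[(array([360.2632, 233.2105]), np.int32(19))]
to mid [ 0.3596  0.2999  0.0069  0.     -0.     -0.2282] probe [ 0.7387  0.3453  0.007   0.     -0.     -0.3949]
```

The trigger is back at its original pixel (360,233), so it has sprung out. Now to the probe.

Run:
```python
from h import *
print(go((540,20,290),60))
s=robot.sense();p=(540,20,290);a=np.radians(60);y=np.array([np.cos(a),np.sin(a),0]);z=np.array([0,0,-1.])
R=Ro.from_matrix(np.c_[np.cross(y,z),y,z])
print(go((530,350,200),92,(np.array(p),R)))
```

```text
[ 0.3935  0.2833  0.0203  0.     -0.     -0.2282]
[ 0.2315  0.3744  0.12    0.      0.     -0.1778]
```

>>> apply_moves(targets=[[0.3935, 0.2833, 0.02, 0, 0, -0.228], [0.3935, 0.2833, 0.02, 0, 0, -0.228], [0.3935, 0.2833, 0.02, 0, 0, -0.228], [0.3935, 0.2833, 0.02, 0, 0, -0.228], [0.3935, 0.2833, 0.02, 0, 0, -0.228], [0.3935, 0.2833, 0.02, 0, 0, -0.228], [0.3935, 0.2833, 0.02, 0, 0, -0.228], [0.3935, 0.2833, 0.02, 0, 0, -0.228]])

```text
time: 7.5
eef_pos: [540.2, 23.7, 288.5]
ee_rot: [-0.002, 0.258, 0.966, 0.0]
wrist_force: [-0.3, -1.3, 0.2]
gripper_width: 85.0
gripper_force: 0.0
```

>>> apply_moves(targets=[[0.2315, 0.3744, 0, 0, 0, -0.178], [0.2315, 0.3744, 0, 0, 0, -0.178], [0.2315, 0.3744, 0, 0, 0, -0.178], [0.2315, 0.3744, 0, 0, 0, -0.178], [0.2315, 0.3744, 0, 0, 0, -0.178], [0.2315, 0.3744, 0, 0, 0, -0.178], [0.2315, 0.3744, 0.06, 0, 0, -0.178], [0.2315, 0.3744, 0.12, 0, 0, -0.178], [0.2315, 0.3744, 0.12, 0, 0, -0.178], [0.2315, 0.3744, 0.12, 0, 0, -0.178]], grip=60)

```text
time: 8.5
eef_pos: [530.6, 349.1, 200.2]
ee_rot: [-0.001, -0.017, 1.0, -0.001]
wrist_force: [2.2, 0.2, 2.2]
gripper_width: 60.3
gripper_force: 0.0
```

Run:
```python
from h import *
i,im=wrist("w6");s=robot.sense();print(s["time"],s["eef_pos"],s["ee_rot"],i["cam_to_world"][:3,3])
def rect3(i,r,z):
    c=np.array([plane(i,p,z) for p in cv2.boxPoints(r)]);e=[c[1]-c[0],c[2]-c[1]];e.sort(key=np.linalg.norm)
    return c.mean(0).round(1),[round(np.linalg.norm(x),1) for x in e],round(np.degrees(np.arctan2(e[1][1],e[1][0])),1)
for c,a,r in comps(im,(0,0,140),(179,70,255),None,15)[1]:
    R=rect3(i,r,16)
    if np.hypot(*(R[0][:2]-(447.5,350)))<40:print("head",c,a,r,R)
roi=(230,60,290,130)
for c,a,r in comps(im,(8,100,120),(30,255,255),roi,10)[1]:
    print("stub",c,a,plane(i,c,130),"tri",tri((i,c),(winfo("w1"),(262.67,89.57))))
for c,a,r in comps(im,(0,0,120),(179,70,255),(100,0,300,200),20)[1]:print(c,a,plane(i,c,16))
for x,z in(((447.5,349.8,200),0),((447.5,349.8,71),0)):print(go(x,92))
cv2.imwrite("pics/w6b.png",cv2.resize(im,(800,600)))
```

```text
8.55 [531.2883 349.2545 201.8254] [ 0.0003 -0.017   0.9999  0.0002] [447.8159 345.8181 343.3407]
head [262.98    97.1814] 601 ((263.5, 97.0), (40.0, 29.0), 90.0) (array([448.3, 349.9,  16. ]), [np.float64(31.2), np.float64(44.2)], np.float64(2.4))
stub [265.2793  96.7838] 111 [447.9668 349.7114 130.    ] tri (array([447.9382, 349.4411, 147.1785]), np.float64(0.046158728014488226))
[141.5  34.5] 20 [373.6747 209.4989  16.    ]
[169.8057  59.0438] 525 [405.4113 244.9268  16.    ]
[263.0347  97.2992] 605 [448.7067 349.3854  16.    ]
[162.6   138.649] 490 [496.2556 236.1538  16.    ]
[ 0.1116  0.0045  0.0024  0.0001  0.0002 -0.0003]
[ 0.1117  0.0045  0.1744  0.0001  0.0002 -0.0003]
```

View pics/w6b.png

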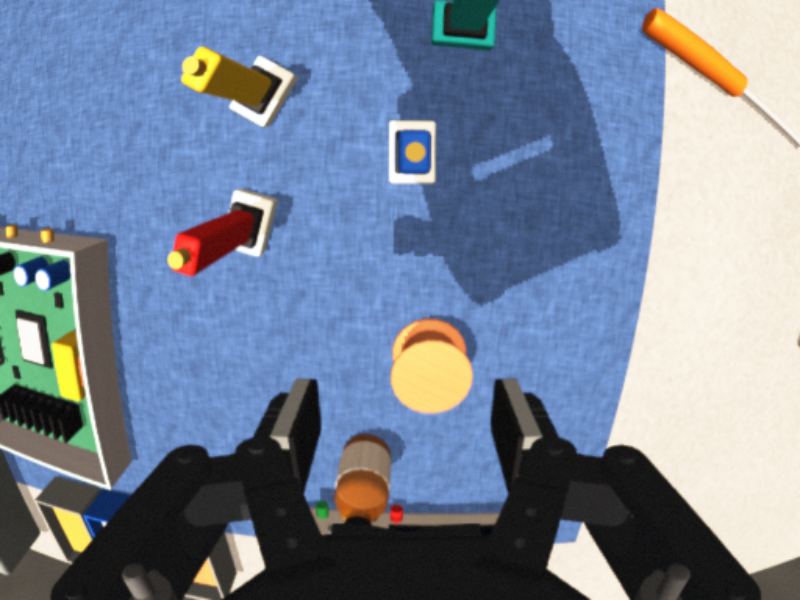

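The blue probe is at (412,152), square with the tool (yaw about 2°), centre about (448,349.7), and the neighbours are more than 100 mm away. Next I move over it and descend.

>>> apply_moves(targets=[[0.111, 0.0045, 0, 0, 0, 0], [0.111, 0.0045, 0, 0, 0, 0], [0.111, 0.0045, 0, 0, 0, 0], [0.111, 0.0045, 0.03, 0, 0, 0], [0.111, 0.0045, 0.06, 0, 0, 0], [0.111, 0.0045, 0.06, 0, 0, 0]])

```text
time: 9.15
eef_pos: [447.8, 349.6, 155.5]
ee_rot: [-0.0, -0.017, 1.0, -0.0]
wrist_force: [-0.5, -0.3, 0.2]
gripper_width: 60.1
gripper_force: 0.0
```

Run:
```python
from h import *
print(go((448.1,349.7,71),92),robot.sense()["eef_pos"])
ti=robot.camera_info("top")
print(tri((winfo("w6"),(265.28,96.78)),(ti,(106,220.5))))
```

```text
[-0.0004  0.0001  0.1127 -0.0001 -0.0001 -0.0004] [447.8357 349.5984 155.5192]
(array([448.453 , 349.7456, 130.0401]), np.float64(0.4901648804764927))
```

The probe top measures 130 mm and the tool is centred on it. I'll descend in steps, then close.

>>> apply_moves(targets=[[0, 0, 0.05, 0, 0, 0], [0, 0, 0.1, 0, 0, 0], [0, 0, 0.113, 0, 0, 0], [0, 0, 0.113, 0, 0, 0]])

```text
time: 9.55
eef_pos: [447.9, 350.2, 71.3]
ee_rot: [-0.0, -0.017, 1.0, -0.0]
wrist_force: [0.8, 0.3, 1.6]
gripper_width: 60.0
gripper_force: 0.0
```

>>> apply_moves(targets=[[0, 0, 0, 0, 0, 0], [0, 0, 0, 0, 0, 0], [0, 0, 0, 0, 0, 0], [0, 0, 0, 0, 0, 0], [0, 0, 0, 0, 0, 0], [0, 0, 0, 0, 0, 0], [0, 0, 0, 0, 0, 0], [0, 0, 0, 0, 0, 0]], grip=5)

```text
time: 10.35
eef_pos: [447.8, 350.6, 72.3]
ee_rot: [0.001, -0.017, 1.0, 0.001]
wrist_force: [-0.2, -2.5, 7.4]
gripper_width: 15.4
gripper_force: 59.4
```

>>> apply_moves(targets=[[0, 0, -0.02, 0, 0, 0], [0, 0, -0.06, 0, 0, 0], [0, 0, -0.1, 0, 0, 0], [0, 0, -0.15, 0, 0, 0], [0, 0, -0.2, 0, 0, 0], [0, 0, -0.22, 0, 0, 0], [0, 0, -0.22, 0, 0, 0], [0, 0, -0.22, 0, 0, 0]])

```text
time: 11.15
eef_pos: [446.8, 350.1, 235.5]
ee_rot: [-0.0, -0.017, 1.0, -0.0]
wrist_force: [0.6, -0.2, -1.9]
gripper_width: 15.7
gripper_force: 58.7
```

Run:
```python
from h import *
i,im=wrist("w7");s=robot.sense();print(s)
print(go((608,-22.6,240),83.4))
cv2.imwrite("pics/w7b.png",cv2.resize(im,(800,600)))
```

```text
{'time': 11.2, 'qpos': array([ 0.5482,  0.406 ,  1.6972,  0.0001,  1.0399, -1.0574]), 'qd': array([ 0.0006,  0.0141,  0.0029, -0.    ,  0.0033,  0.0016]), 'effort': array([  0.0576, -57.5262, -26.3701,   0.0005,   0.0177,  -0.0001]), 'eef_pos': array([446.6772, 349.988 , 234.8477]), 'ee_rot': array([-0.0006, -0.0174,  0.9998, -0.0003]), 'wrist_force': array([-0.0964,  0.1318, -1.2334]), 'moment': array([ 0.0118, -0.0035,  0.0062]), 'gripper_force': 58.695743680000305, 'gripper_width': 15.418195024488053}
[-0.1977 -0.504  -0.0068 -0.0002 -0.0004  0.0477]
```

View pics/w7b.png

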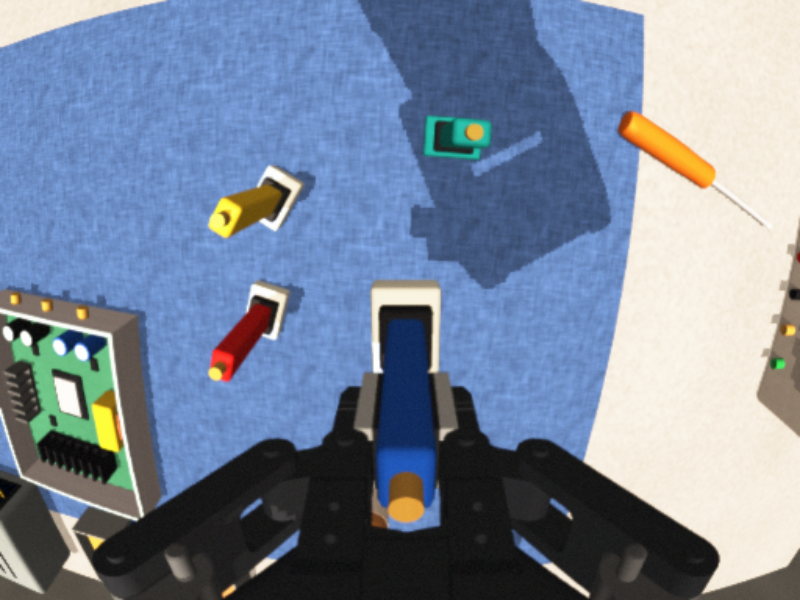

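The probe is held upright and centred in the fingers, with its head at (405,300) in the wrist view. I'll cross-check the chip yaw with the case rim before carrying.

Run:
```python
from h import *
b=winfo("w2");k=1.5625
q=[plane(b,(u/k,v/k),50) for u,v in((298,20),(531,43),(494,310),(277,287))]
A=lambda a,b:np.degrees(np.arctan2(*(b-a)[1::-1]))
print(A(q[0],q[1])-90,A(q[3],q[2])-90,A(q[0],q[3]),A(q[1],q[2]),np.mean(q,0),[np.linalg.norm(q[j]-q[j-1]).round() for j in range(4)])
im=cv2.imread("pics/w2.png");m=comps(im,(0,0,140),(179,50,255),(235,70,280,120),300)[0]
c=max(cv2.findContours(m,0,1)[0],key=cv2.contourArea)[:,0].astype(float)
w=np.array([plane(b,p,20)[:2] for p in c],np.float32);r=cv2.minAreaRect(w);print(r)
# held head: front lower edge
i=winfo("w7");s=robot.sense()
e=[plane(i,(u/k,282/k),s["eef_pos"][2]-71.8) for u in(372,440)];print("edge",e,np.mean(e,0)-s["eef_pos"])
```

```text
-5.752490098478219 -6.432125921696979 -6.319352111257717 -6.131772861143892 [622.1797 -22.9077  50.    ] [np.float64(237.0), np.float64(197.0), np.float64(240.0), np.float64(198.0)]
((610.0576171875, -22.397390365600586), (32.91788101196289, 44.6954345703125), 83.91429901123047)
edge [array([427.3418, 332.621 , 163.0477]), array([426.1893, 365.5073, 163.0477])] [-19.9117  -0.9239 -71.8   ]
```

Run:
```python
from h import *
print(go((610,-22.5,250),83.85))
```

```text
[-0.2003 -0.5039 -0.0201 -0.0002 -0.0004  0.0452]
```

>>> apply_moves(targets=[[-0.01, -0.025, -0.02, 0, 0, 0.002], [-0.03, -0.075, -0.02, 0, 0, 0.007], [-0.055, -0.138, -0.02, 0, 0, 0.012], [-0.08, -0.2, -0.02, 0, 0, 0.018], [-0.105, -0.264, -0.02, 0, 0, 0.024], [-0.13, -0.327, -0.02, 0, 0, 0.03], [-0.155, -0.39, -0.02, 0, 0, 0.035], [-0.178, -0.448, -0.02, 0, 0, 0.04], [-0.193, -0.486, -0.02, 0, 0, 0.0445], [-0.2, -0.504, -0.02, 0, 0, 0.0452]])

```text
time: 12.2
eef_pos: [610.6, -25.0, 248.8]
ee_rot: [-0.001, 0.055, 0.998, 0.0]
wrist_force: [-0.5, 0.6, -1.8]
gripper_width: 15.2
gripper_force: 58.9
```

>>> apply_moves(targets=[[0, 0, 0.03, 0, 0, 0], [0, 0, 0.07, 0, 0, 0], [0, 0, 0.1, 0, 0, 0], [0, 0, 0.12, 0, 0, 0], [0, 0, 0.13, 0, 0, 0], [0, 0, 0.13, 0, 0, 0], [0, 0, 0.13, 0, 0, 0]])

```text
time: 12.9
eef_pos: [610.4, -22.0, 153.6]
ee_rot: [0.0, 0.053, 0.999, 0.0]
wrist_force: [-0.0, 0.7, -0.7]
gripper_width: 15.0
gripper_force: 58.8
```

Run:
```python
from h import *
i,im=wrist("w8");s=robot.sense();print(s["time"],s["eef_pos"],s["ee_rot"],s["gripper_width"],s["wrist_force"])
print(go((610,-22.5,101.8),83.85))
cv2.imwrite("pics/w8b.png",cv2.resize(im[90:300,130:410],(800,600),interpolation=cv2.INTER_CUBIC))
```

```text
12.95 [610.5088 -22.0882 153.946 ] [0.0005 0.0534 0.9986 0.    ] 15.430473918764088 [-0.9698  0.5688 -0.7617]
[ 0.0007 -0.0006  0.0695  0.      0.0003  0.0001]
```

View pics/w8b.png

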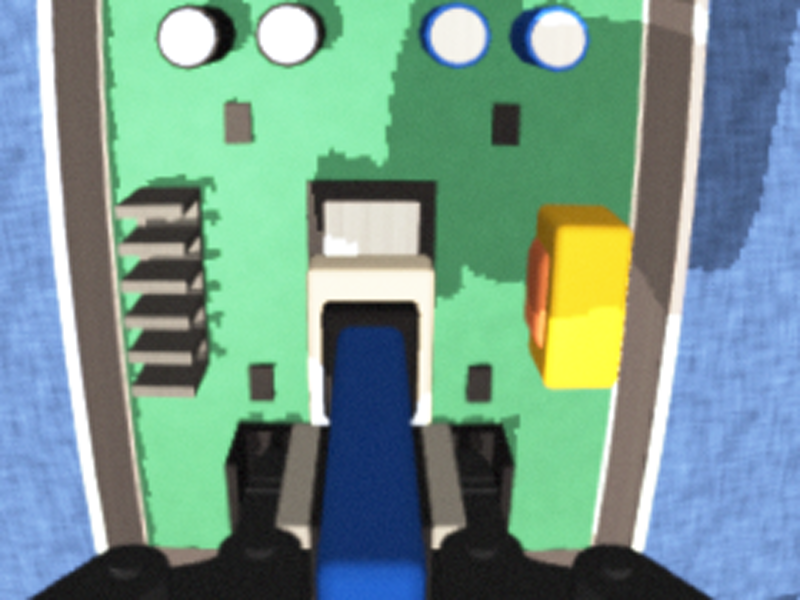

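The head at (371,280) lines up with and is square to the lid at (372,230), with everything tall well clear. I'll descend slowly to hover.

>>> apply_moves(targets=[[0.0007, -0.0006, 0.02, 0, 0, 0], [0.0007, -0.0006, 0.04, 0, 0, 0], [0.0007, -0.0006, 0.055, 0, 0, 0], [0.0007, -0.0006, 0.065, 0, 0, 0], [0.0007, -0.0006, 0.069, 0, 0, 0], [0.0007, -0.0006, 0.069, 0, 0, 0], [0.0007, -0.0006, 0.069, 0, 0, 0], [0.0007, -0.0006, 0.069, 0, 0, 0]])

```text
time: 13.75
eef_pos: [609.9, -22.7, 102.1]
ee_rot: [0.0, 0.054, 0.999, 0.0]
wrist_force: [0.6, -0.5, -1.2]
gripper_width: 15.2
gripper_force: 58.9
```

Run:
```python
from h import *
i,im=wrist("w9");s=robot.sense();print(s["time"],s["eef_pos"],s["ee_rot"],s["gripper_width"],s["wrist_force"])
print(go((610,-22.5,101.8),83.85))
sc=robot.camera("scene")
R=lambda a:cv2.resize(a,(400,300),interpolation=cv2.INTER_CUBIC)
cv2.imwrite("pics/w9b.png",np.hstack([R(im[110:230,180:340]),R(sc[195:255,235:315])]))
a=np.array([610,-22.5]);u=np.array([-np.cos(np.radians(-6.15)),-np.sin(np.radians(-6.15))]);v=np.array([-u[1],u[0]])
T=np.linalg.inv(np.array(i["cam_to_world"]));K=np.array(i["camera_matrix"])
def px(P):
    c=T@np.r_[P,1];r=np.hypot(*c[:2]);t=np.arctan2(r,c[2]);return K[:2,2]+K[0,0]*t*c[:2]/r
for nm,z in(("chip",20),("head bot",30),("headtop",46)):
    print(nm,[((px([*(a+22*u+q*v),z])-(180,110))*2.5).round() for q in(-16,16)])
```

```text
13.8 [609.8428 -22.6861 102.0005] [0.0004 0.0536 0.9986 0.    ] 15.399067326257345 [-0.4668  0.1756 -1.3814]
[-0.0002  0.0003  0.0003  0.      0.0002  0.    ]
chip [array([252., 161.]), array([150., 161.])]
head bot [array([254., 170.]), array([148., 170.])]
headtop [array([259., 186.]), array([145., 186.])]
```

View pics/w9b.png

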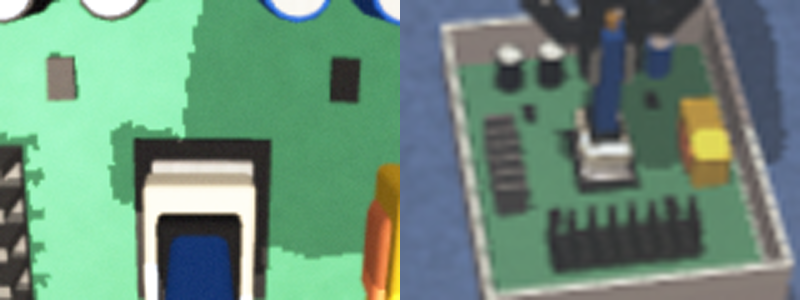

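The lid's front edge is at (203,161) as predicted for the target. The head's lower edge at about y 173 against a predicted 170 suggests a small offset of about 1 mm along tool -x, and the scene view shows the probe upright over the lid. I'll check at sub-pixel level.

Run:
```python
from h import *
im=cv2.imread("pics/w9.png").astype(float);i=winfo("w9")
print("vert gray",[(r,im[r,250:272].mean().round()) for r in range(166,200)])
g=im.mean(2)
for r in(175,180,184,188,192,196):
    print(r,"L",g[r,232:244].round().astype(int),"R",g[r,276:290].round().astype(int))
T=np.linalg.inv(i["cam_to_world"]);K=i["camera_matrix"]
```

```text
vert gray [(166, np.float64(41.0)), (167, np.float64(41.0)), (168, np.float64(42.0)), (169, np.float64(42.0)), (170, np.float64(41.0)), (171, np.float64(41.0)), (172, np.float64(42.0)), (173, np.float64(68.0)), (174, np.float64(141.0)), (175, np.float64(203.0)), (176, np.float64(230.0)), (177, np.float64(232.0)), (178, np.float64(225.0)), (179, np.float64(182.0)), (180, np.float64(163.0)), (181, np.float64(164.0)), (182, np.float64(167.0)), (183, np.float64(181.0)), (184, np.float64(221.0)), (185, np.float64(245.0)), (186, np.float64(249.0)), (187, np.float64(250.0)), (188, np.float64(250.0)), (189, np.float64(250.0)), (190, np.float64(250.0)), (191, np.float64(250.0)), (192, np.float64(250.0)), (193, np.float64(250.0)), (194, np.float64(244.0)), (195, np.float64(121.0)), (196, np.float64(30.0)), (197, np.float64(20.0)), (198, np.float64(25.0)), (199, np.float64(31.0))]
175 L [113  90  51  39  39  42  34  44  84 180 208 207] R [186 184 184 183 161  78  41  42  35  37  40  47  76 110]
180 L [111  90  47  40  38  43  78 139 152 159 159 160] R [166 164 165 166 162  83  43  42  44  39  42  50  86 108]
184 L [111  93  46  38  48  93 186 216 221 221 222 222] R [221 220 220 217 197 156  61  40  36  39  42  60  94 109]
188 L [113 109  51  37  70 165 239 249 251 250 250 250] R [250 251 251 250 246 226  98  39  38  39  42  62  97 112]
192 L [182 119  52  40  58 145 237 247 250 250 251 251] R [251 250 251 249 245 225  92  41  41  39  40  68 107 112]
196 L [189 184 126  97 101 154 240 247 250 250 243 140] R [211 249 250 250 244 221  88  37  35  42  40  65 107 108]
```

In the same image the head and lid agree along tool x and in height. Laterally the head sits about 0.7 mm toward tool -y, so I'll nudge it and let it settle.

>>> apply_moves(targets=[[0, 0.0008, 0, 0, 0, 0], [0, 0.0008, 0, 0, 0, 0], [0, 0.0008, 0, 0, 0, 0], [0, 0.0008, 0, 0, 0, 0], [0, 0.0008, 0, 0, 0, 0], [0, 0.0008, 0, 0, 0, 0]])

```text
time: 14.45
eef_pos: [609.7, -22.1, 101.5]
ee_rot: [-0.0, 0.054, 0.999, 0.0]
wrist_force: [-0.3, -0.0, -0.8]
gripper_width: 15.7
gripper_force: 58.9
```

Run:
```python
from h import *
s=robot.sense();print(s["time"],s["eef_pos"],s["ee_rot"],s["gripper_width"],s["gripper_force"],np.abs(s["qd"]).max())
print(robot.close_job())
```

```text
14.45 [609.7137 -22.0592 101.5065] [-0.      0.0536  0.9986  0.0001] 15.699487550669144 58.93934726715088 0.00205444073221012
the job is handed in; nothing more can be done
None
```

I handed the job in at 14.5 s, with no verdict returned: the trigger was squeezed to its stop and sprang back, and the blue probe is held upright and square about 1 cm above the chip, centred to within about 1 mm by the camera.

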